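# Find where the sample carousel rubs

## Task

The hand-turned sample carousel rubs at one place in its turn. Turn its wheel slowly anticlockwise (seen from above) by the cross bar on top, letting go part-way, before it rubs, to take a fresh hold, and feel for the place where the drag rises well above the light drag of the free turn; leave the wheel standing there, let go, for the fitter. The end stop is not the rubbing place; do not flick the wheel, and leave the stoppers and the pen beside it alone.

Things in the scene. Friction and masses are not known exactly. Their poses are not given: they have to be found in the camera images.
- carousel: Fixed white round housing, 166 mm across and 41 mm high, on the worktop; origin at the centre of its underside on the vertical turning axis, z up; a small grey lug at the rim marks its -x side. It cannot be moved. Part of the room: an overhead rail runs along x at y = -0.335, 0.416 to 0.464 m above the worktop, to the right of it; an arm that starts beyond the rail must lift over it.
- wheel (a joint): Angle of the wheel on the housing, rad: 0 at the first stop, growing anticlockwise seen from above, hard end stop at 4.2; starts at 0 to 0.4. At 0 the wheel's x axis is the housing's. The free turn has a light drag, 0.03 to 0.06 N m. It rubs at one hidden place, centred between 2.1 and 3.4, different each time; the wheel stays where it is left, there too.
- wheel_grip (a point): Middle of the cross bar, on the turning axis, 71 mm above the worktop; turns with the wheel. Black bar 140 mm long (point x, bright dot near its +x end), 14 mm thick (point y), 56 to 87 mm above the worktop; take it across its thickness from above, at either end (55 mm off the middle) or the middle. Under it a boss, 64 mm across, top at 56 mm, and a flat aluminium disc, 156 mm across, top at 52 mm.
- spindle: The wheel's spindle, out of sight in the housing; origin on the axis at worktop height, turns with the wheel. Free in the free turn; where the wheel rubs, the housing presses on it with up to 10.5 N: over about 0.2 rad the drag climbs to a peak of about 0.6 N m (11 N at 55 mm), is about 0.35 N m for 0.16 rad more, then falls back. To be felt while turning, not at rest.
- stopper_large: Bystander: black rubber stopper, 34 mm across, 22 mm high, standing on the worktop beside the carousel; origin at the centre of its underside.
- stopper_flat: Bystander: pale flat rubber stopper, 28 mm across, 12 mm high, on the worktop beside the carousel; origin at the centre of its underside.
- pen: Bystander: marker pen lying on the worktop beside the carousel, 135 mm long, 15 mm high; origin at the centre of its underside.

How it is judged:
By the outcome, as a careful person would: the job done as asked, in the order asked, and still so for the second after the job is handed in, with the robot touching nothing.
It also fails if it takes over 64 s, if anything falls off the work surface, if the arm or the gripper's body presses on something with over 40 N, if the wrist force passes 120 N, or if a joint passes its speed limit or range.

## Robot

A 6-joint arm with a two-finger parallel gripper is mounted at the origin on the work surface; the furniture and walls round the work are solid. World frame = base frame: x ahead of the robot, y to its left, z up, the work surface at z = 0. Lengths are in mm, angles in degrees, forces in N, time in s.
With the tool pointing down it reaches from about 325 to 925 mm from the base axis. Payload 3.1 kg.
Tool frame: the origin (TCP) lies midway between the tips of the shut fingers; the grasp point (between the pads) lies 19 mm behind it (grip_point_offset is the distance from the TCP to the grasp point, in mm); z points along the fingers, x is the direction in which the jaws open and shut, and the axes are right-handed (so a half turn about z gives the same grasp; the last joint's range is limited). The gripper opens to 85 mm and grips with 20 to 120 N. Pads are 22 mm wide; open, the fingers measure 114 mm over their backs; the gripper's body (76 mm by 85 mm) begins 54 mm behind the grasp point. The pads swing forward as they close: fully open they stand 13 mm farther back than shut.
Start: joints at [-77.361, 12.427, 92.441, -0, 75.132, -6.429], TCP at [204.203, -590.712, 231.3] pointing down, gripper open.
Joint ranges: [-157.48, 157.48], [-44.54, 120.13], [17.64, 146.25], [-64.5, 244.5], [7.68, 150.69], [-147.95, 147.95]. Speed limits (degrees/s): [159.86, 159.86, 180, 180, 180, 180].

## Interface

Orientations are given as [roll, pitch, yaw] about the fixed x, y, z axes, in that order (R = Rz(yaw) Ry(pitch) Rx(roll)).
In Python, from bench import * gives the robot as it stands.
- The arm moves only by the tool servo_tool, never from a script. Its argument "deltas" is a list that holds one entry, the list of rows, each a list of 4 numbers: the shift along the world's x, y, z in cm, then the turn about the world's z in rad. A call has 1 to 8 rows; each row is the pose to reach, as a shift and turn from the pose commanded when the call began; what a row does not reach only later rows make up. A row lasts 1/8 s, in which the tool goes at most 62.5 mm and 10.7 degrees, less where a joint would pass 70% of its speed; a pose out of reach is approached as far as the arm can. A call with a gripper value outside its range is refused whole. "hand" is the finger opening in cm, from 0 to 8.54, set as the call begins (left out, the last holds). The fingers move at their own pace and stop on an object; "newtons" is the grip in N (left out, the last holds). Time passes only in rows, so rows that repeat a pose let the fingers close. It gives the time, the measured TCP pose, the force and the opening at its end, in the units of the state.
- get_obs(): the state, without advancing time (a new reading comes with each control period).
- get_image(name): name is "scene" or "side" or "wrist"; returns a dict with "frame" (400x640x3 uint8, blue, green, red), "depth" (400x640 float32, mm along the optical axis (not along the pixel's ray), 0 where there is no reading), "fovy" (degrees; the focal length in pixels is half the picture's height over the tangent of half this angle, whatever the lens; pixels are square), "cx", "cy" (the principal point, pixels), "R" (3x3) and "t" (3): a world point X has camera coordinates R X + t. Camera axes: x right, y down, z forward; pixel columns grow to the right and rows downward; lengths in mm; the calibration is good to about 2 mm. A picture is of the moment at which its call begins.
- finish_job(): hands the job in, once; it reports no verdict.
The state is a dict: "time_s": time; "qpos": joint angles; "qvel": joint speeds; "effort": joint torques, N m; "eef_pos": TCP position; "eef_rot": TCP orientation; "ft_force": force on the tool from outside, world axes, zero at the start; "ft_torque": the same for the moment, N m; "width": finger opening in mm.
Only numpy, scipy, OpenCV 4.12 (cv2) and the standard library are available. Lean on these libraries where they do the work, as an engineer would, in place of code of your own. Each camera call takes 0.05 s, during which the arm holds its last target. There are 200 camera calls.

## Working session

There is one attempt and no reset: what is moved stays moved. The work goes in short steps, Python scripts to look and compute and a tool call to move; the robot and the scene stay as the last step left them, time stands still between calls to the robot, and variables do not carry over. Pictures are saved under pics/ and viewed, about 8 in all and at most 12, crops included, and the job is handed in when it is done.

Besides the shell and the picture viewer there is one more tool, called after "Call:" as name(argument=value, ...) on one line, values as JSON. servo_tool: Moves the arm, as the interface text tells. Its arguments: {"type":"object","properties":{"deltas":{"type":"array","items":{"type":"array","items":{"type":"array","items":{"type":"number"}}}},"hand":{"type":"number"},"newtons":{"type":"number"}},"required":["deltas"]}

```bash
mkdir -p pics; ls; python3 - <<'E'
from bench import *
import cv2,numpy as np
o=get_obs(); print(o)
for n in ("scene","side"):
    d=get_image(n); cv2.imwrite(f"pics/{n}0.png",d["frame"]); np.savez(f"{n}0.npz",**{k:np.array(v) for k,v in d.items()}); print(n,d["fovy"],d["cx"],d["cy"],d["R"],d["t"])
E
```

```text
pics
{'time_s': 0.0, 'qpos': array([-7.73593070e+01,  1.24780516e+01,  9.25284379e+01, -1.17865760e-03,
        7.51308056e+01, -6.42766011e+00]), 'qvel': array([-0.02254192, -0.082211  , -0.00188942, -0.03642736, -0.03780961,
        0.01823201]), 'effort': array([-5.98895112e-04, -3.96850705e+01, -3.03852475e+01, -1.95662051e-04,
        9.57366661e-03,  3.19019158e-06]), 'eef_pos': array([ 204.03159435, -589.90323315,  229.9546193 ]), 'eef_rot': array([-1.79985761e+02,  1.36559557e-01, -7.09313261e+01]), 'ft_force': array([0.4162914 , 0.61533193, 0.58443707]), 'ft_torque': array([0.01955968, 0.04394494, 0.03748449]), 'width': 85.36436971519318}
scene 51.411211307957046 316.0696657741615 198.67828261089693 [[-0.7724929  -0.63500676  0.0045965 ]
 [-0.45675142  0.55058546 -0.69873728]
 [ 0.44117213 -0.54186905 -0.7153636 ]] [310.25261415 380.64576405 584.14767873]
side 43.556211272059365 314.8145921975886 198.98387521330233 [[ 0.8910319  -0.45381982 -0.01047476]
 [-0.17389355 -0.31992666 -0.93134739]
 [ 0.41931275  0.83168173 -0.3639812 ]] [-549.79150867   88.5921668   782.93186677]
```

View pics/scene0.png

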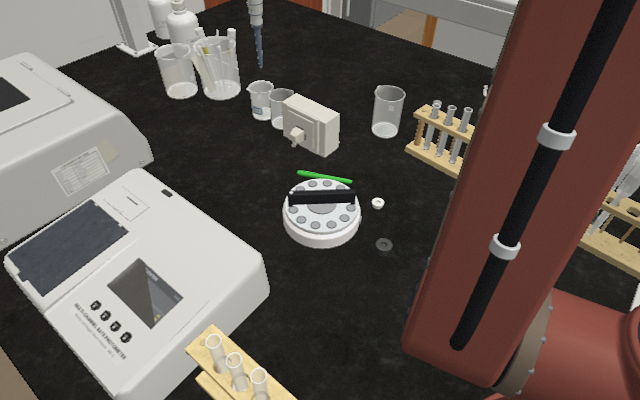

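View pics/side0.png

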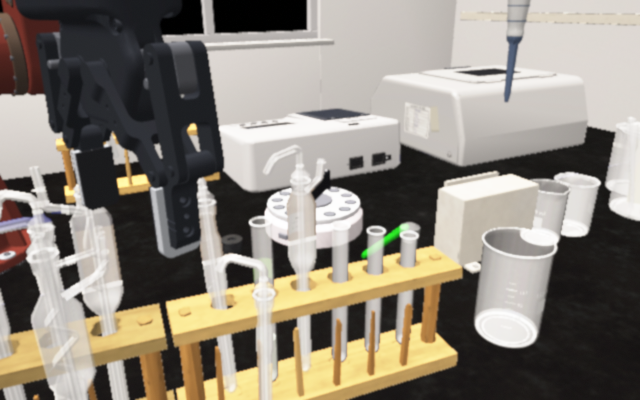

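```bash
cat > h.py <<'E'
import numpy as np,cv2
def ray(d,u,v,z):
    f=200/np.tan(np.radians(float(d["fovy"]))/2)
    R=np.array(d["R"]);t=np.array(d["t"]);c=-R.T@t
    r=R.T@np.array([(u-float(d["cx"]))/f,(v-float(d["cy"]))/f,1]); return c+r*(z-c[2])/r[2]
def pt(d,u,v):
    f=200/np.tan(np.radians(float(d["fovy"]))/2); Z=float(d["depth"][int(v),int(u)])
    return np.array(d["R"]).T@(np.array([(u-float(d["cx"]))/f,(v-float(d["cy"]))/f,1])*Z-np.array(d["t"]))
def proj(d,X):
    f=200/np.tan(np.radians(float(d["fovy"]))/2); c=np.array(d["R"])@np.array(X)+np.array(d["t"]); return c[:2]/c[2]*f+[float(d["cx"]),float(d["cy"])]
E
python3 - <<'E'
from h import *
d=np.load("scene0.npz"); s=np.load("side0.npz")
im=d["frame"][160:260,260:410]; cv2.imwrite("pics/c1.png",cv2.resize(im,None,fx=5,fy=5,interpolation=cv2.INTER_CUBIC))
for n,u,v in (("bar",320,197),("stW",377,203),("stB",384,244),("pen",325,177),("railtop?",450,8),("spect",220,250),("box",310,110),("beaker",388,100)): print(n,pt(d,u,v).round())
# points at rail: depth points in both images with z 400-470 y -360..-310
for n,q in (("sc",d),("si",s)):
    D=q["depth"];v,u=np.mgrid[0:400,0:640];f=200/np.tan(np.radians(float(q["fovy"]))/2)
    P=np.stack([(u-float(q["cx"]))/f*D,(v-float(q["cy"]))/f*D,D],-1)-q["t"];P=P@q["R"]
    ok=(D>0)
    m=ok&(abs(P[...,1]+335)<40)&(abs(P[...,2]-440)<40); print(n,m.sum(),P[m].min(0) if m.any() else "",P[m].max(0) if m.any() else "")
    m=ok&(P[...,2]>46)&(P[...,2]<100)&(P[...,0]>300)&(P[...,0]<900)&(abs(P[...,1])<500)
    print(proj(q,[450,-335,464]),proj(q,[600,-335,464]))
E
```

```text
bar [ 526. -164.   77.]
stW [ 455. -279.   13.]
stB [ 378. -187.   20.]
pen [ 600. -275.    9.]
railtop? [ 408. -324.  435.]
spect [555.  72. 113.]
box [ 714. -356.  108.]
beaker [ 617. -564.   74.]
sc 2624 [ 315.08394754 -335.7769653   416.57297408] [ 530.58267106 -318.47106232  465.47768233]
[432.69861574 -20.49859406] [352.72189223 -40.48639035]
si 0  
[ 313.23122067 -101.51983285] [427.3772737  -91.56556953]
```

View pics/c1.png

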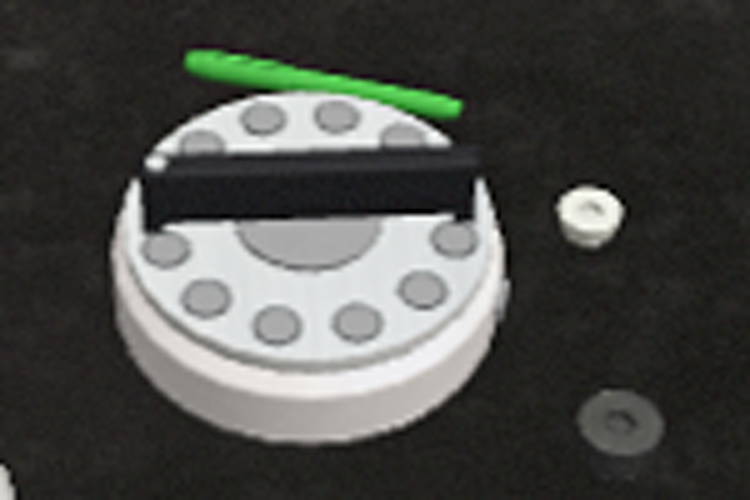

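```bash
python3 - <<'E'
from h import *
q=np.load("scene0.npz")
D=q["depth"];v,u=np.mgrid[0:400,0:640];f=200/np.tan(np.radians(float(q["fovy"]))/2)
P=(np.stack([(u-float(q["cx"]))/f*D,(v-float(q["cy"]))/f*D,D],-1)-q["t"])@q["R"]
reg=(u>270)&(u<370)&(v>170)&(v<250)&(D>0)
m=reg&(P[...,2]>82)&(P[...,2]<92); b=P[m]; print("top",m.sum(),b.min(0),b.max(0))
(c,wh,a)=cv2.minAreaRect(b[:,:2].astype(np.float32)); print(c,wh,a)
m=reg&(P[...,2]>46)&(P[...,2]<58); b=P[m][:,:2].astype(np.float32); c,r=cv2.minEnclosingCircle(b); print("disc",c,r,len(b))
for n,uu,vv,z in (("dotend",290.5,192.6,87),("bend",355.6,191.4,87),("dot",291,192.2,87),("lug",361,217,41),("lugb",360.6,222,20),("L",284.5,210,47),("R",358.5,208,52)): print(n,ray(q,uu,vv,z).round(1))
print(get if 0 else "")
E
```

```text
top 412 [ 473.24335005 -219.72773146   82.0191903 ] [ 581.45255079 -119.28706705   90.53966647]
(526.4844360351562, -170.56088256835938) (138.92454528808594, 17.179399490356445) 41.64798355102539
disc (527.6007080078125, -170.44320678710938) 79.0269775390625 2264
dotend [ 574.  -127.2   87. ]
bend [ 474.1 -214.6   87. ]
dot [ 574.  -128.7   87. ]
lug [ 446.1 -200.3   41. ]
lugb [ 448.1 -204.7   20. ]
L [ 577.3 -109.9   47. ]
R [ 459.6 -208.9   52. ]
```

Call:
servo_tool(deltas=[[[0,0,4,0],[0,0,8,0],[0,0,12,0],[0,0,16,0],[0,0,20,0],[0,0,25,0],[0,0,30,0],[0,0,32,0]]], hand=8.5)

```text
time_s: 1.1
eef_pos: [204.3, -590.9, 555.4]
eef_rot: [180.0, -0.3, -70.9]
ft_force: [-0.2, -0.5, -1.0]
width: 85.0
```

Call:
servo_tool(deltas=[[[2,3,0,0.03],[6,7,0,0.1],[10,12,0,0.15],[14,17,0,0.2],[18,22,0,0.25],[21,27,0,0.3],[24,31,0,0.35],[26,34,0,0.39]]])

```text
time_s: 2.1
eef_pos: [465.2, -248.6, 550.8]
eef_rot: [-180.0, 0.0, -48.4]
ft_force: [0.6, -0.1, 0.7]
width: 85.2
```

Call:
servo_tool(deltas=[[[3,4,0,0],[6,7.5,-2,0],[6.3,8,-8,0],[6.3,8,-14,0],[6.3,8,-20,0],[6.3,8,-25,0],[6.3,8,-28,0],[6.3,8,-28,0]]])

```text
time_s: 3.1
eef_pos: [524.8, -169.6, 267.2]
eef_rot: [179.8, 0.4, -48.6]
ft_force: [-0.5, -0.0, 0.4]
width: 85.1
```

```bash
python3 - <<'E'
from bench import *
from h import *
o=get_obs(); print(o["time_s"],o["eef_pos"],o["eef_rot"],o["qpos"],o["ft_force"],o["ft_torque"])
d=get_image("wrist"); cv2.imwrite("pics/w1.png",d["frame"]); np.savez("w1.npz",**{k:np.array(v) for k,v in d.items()})
E
```

```text
3.1 [ 524.76833055 -169.56031691  267.1858946 ] [179.81004849   0.4452012  -48.58910377] [-2.51999960e+01  2.16127064e+00  9.99345857e+01  2.43727773e-03
  7.83881677e+01  2.33878691e+01] [-0.5373023  -0.00815366  0.41830776] [-0.00251657 -0.0312391  -0.06035568]
```

View pics/w1.png

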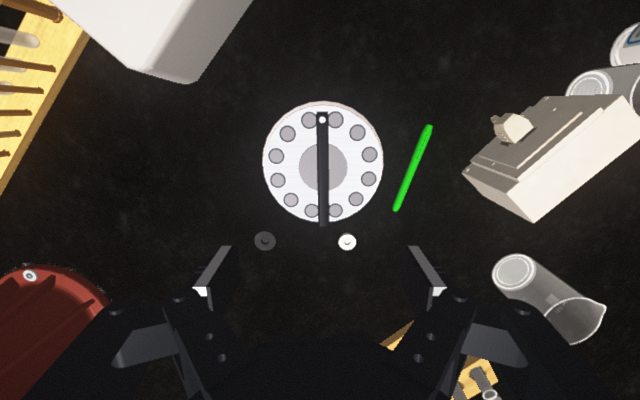

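```bash
python3 - <<'E'
from h import *
d=np.load("w1.npz")
a=ray(d,322,112.5,87);b=ray(d,323,226.5,87);print(a,b,(a+b)/2,np.linalg.norm(a-b),np.degrees(np.arctan2(*(a-b)[1::-1])))
print("boss",ray(d,323.5,167,56), "disc", ray(d,323,162,50))
im=d["frame"][90:260,230:400]; cv2.imwrite("pics/c2.png",cv2.resize(im,None,fx=3.5,fy=3.5,interpolation=cv2.INTER_CUBIC))
E
```

```text
[ 578.40469931 -125.16499995   87.        ] [ 475.96983052 -217.53493157   87.        ] [ 527.18726491 -171.34996576   87.        ] 137.93152870585374 42.04234135137278
boss [ 528.59023834 -171.87297001   56.        ] disc [ 532.17592461 -167.86120996   50.        ]
```

View pics/c2.png

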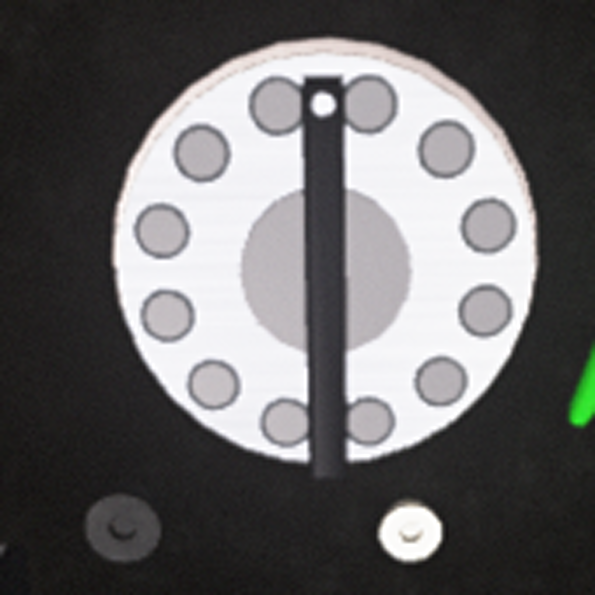

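Call:
servo_tool(deltas=[[[0,0,-4,0.01],[0,0,-9,0.01],[0,0,-13,0.01],[0,0,-16,0.01],[0,0,-18,0.01],[0,0,-19.5,0.01],[0,0,-20.5,0.01],[0,0,-20.7,0.01]]], hand=6)

```text
time_s: 4.15
eef_pos: [527.6, -170.9, 64.5]
eef_rot: [-180.0, -0.0, -48.0]
ft_force: [0.3, -0.3, -0.7]
width: 59.8
```

Call:
servo_tool(deltas=[[[0,0,0,0],[0,0,0,0],[0,0,0,0],[0,0,0,0],[0,0,0,0],[0,0,0,0],[0,0,0,0],[0,0,0,0]]], hand=0.8, newtons=100)

```text
time_s: 5.15
eef_pos: [527.4, -170.6, 65.3]
eef_rot: [-180.0, -0.0, -48.0]
ft_force: [-2.6, 1.6, 6.0]
width: 12.4
```

```bash
cat > o.py <<'E'
from bench import *
o=get_obs(); print(round(o["time_s"],2),o["eef_pos"].round(1),o["eef_rot"].round(2),"j6",o["qpos"][5].round(1),"F",o["ft_force"].round(2),"T",o["ft_torque"].round(3),"e6",o["effort"][5].round(3),"w",round(o["width"],1))
E
python3 o.py
```

```text
5.15 [ 527.4 -170.6   65.3] [-179.98   -0.    -48.02] j6 22.8 F [-2.61  1.63  6.01] T [0.278 0.329 0.002] e6 -0.03 w 12.4
```

Call:
servo_tool(deltas=[[[0,0,0,0.02],[0,0,0,0.06],[0,0,0,0.1],[0,0,0,0.14],[0,0,0,0.18],[0,0,0,0.22],[0,0,0,0.26],[0,0,0,0.3]]])

```text
time_s: 6.15
eef_pos: [527.3, -170.5, 65.4]
eef_rot: [-180.0, 0.0, -30.8]
ft_force: [-3.1, 1.7, 5.9]
width: 11.9
```

```bash
python3 o.py
```

```text
6.15 [ 527.3 -170.5   65.4] [-1.7998e+02  1.0000e-02 -3.0760e+01] j6 5.6 F [-3.11  1.75  5.85] T [ 0.299  0.441 -0.071] e6 0.172 w 11.9
```

Call:
servo_tool(deltas=[[[0,0,0,0.04],[0,0,0,0.08],[0,0,0,0.12],[0,0,0,0.16],[0,0,0,0.2],[0,0,0,0.24],[0,0,0,0.28],[0,0,0,0.32]]])

```text
time_s: 7.15
eef_pos: [527.1, -170.4, 65.3]
eef_rot: [-180.0, 0.0, -12.4]
ft_force: [-2.2, 1.8, 7.3]
width: 12.3
```

```bash
python3 o.py
```

```text
7.15 [ 527.1 -170.4   65.3] [-1.7997e+02  4.0000e-02 -1.2420e+01] j6 -12.8 F [-2.21  1.75  7.29] T [ 0.296  0.447 -0.009] e6 0.172 w 12.3
```

Call:
servo_tool(deltas=[[[0,0,0,0.04],[0,0,0,0.08],[0,0,0,0.12],[0,0,0,0.16],[0,0,0,0.2],[0,0,0,0.24],[0,0,0,0.28],[0,0,0,0.32]]])

```text
time_s: 8.15
eef_pos: [526.9, -170.4, 65.3]
eef_rot: [-180.0, 0.1, 5.9]
ft_force: [-3.2, 0.9, 7.1]
width: 11.7
```

```bash
python3 o.py
```

```text
8.15 [ 526.9 -170.4   65.3] [-1.7996e+02  5.0000e-02  5.9200e+00] j6 -31.1 F [-3.24  0.88  7.05] T [ 0.346  0.48  -0.038] e6 0.172 w 11.7
```

Call:
servo_tool(deltas=[[[0,0,0,0.04],[0,0,0,0.08],[0,0,0,0.12],[0,0,0,0.16],[0,0,0,0.2],[0,0,0,0.23],[0,0,0,0.25],[0,0,0,0.25]]])

```text
time_s: 9.15
eef_pos: [526.8, -170.4, 65.3]
eef_rot: [-179.9, 0.1, 20.2]
ft_force: [-4.0, 2.3, 7.4]
width: 12.4
```

```bash
python3 o.py
```

```text
9.15 [ 526.8 -170.4   65.3] [-1.7994e+02  6.0000e-02  2.0190e+01] j6 -45.4 F [-4.03  2.28  7.38] T [ 0.273  0.577 -0.004] e6 0.007 w 12.4
```

Call:
servo_tool(deltas=[[[0,0,0,0],[0,0,0,0],[0,0,0,0],[0,0,0,0],[0,0,1,0],[0,0,3,0],[0,0,5,0],[0,0,6,0]]], hand=6)

```text
time_s: 10.15
eef_pos: [528.3, -171.2, 126.3]
eef_rot: [179.9, -0.1, 20.2]
ft_force: [-0.4, -0.3, -0.3]
width: 60.2
```

Call:
servo_tool(deltas=[[[0,0,0,-0.1],[0,0,0,-0.25],[0,0,0,-0.42],[0,0,0,-0.59],[0,0,0,-0.76],[0,0,0,-0.93],[0,0,0,-1.1],[0,0,0,-1.27]]])

```text
time_s: 11.15
eef_pos: [527.0, -170.6, 124.3]
eef_rot: [180.0, 0.0, -52.9]
ft_force: [0.1, 1.1, -0.0]
width: 60.0
```

Call:
servo_tool(deltas=[[[0,0,0,-0.17],[0,0,0,-0.34],[0,0,0,-0.51],[0,0,0,-0.68],[0,0,0,-0.85],[0,0,0,-1.02],[0,0,0,-1.19],[0,0,0,-1.36]]])

```text
time_s: 12.15
eef_pos: [527.0, -170.6, 124.2]
eef_rot: [180.0, -0.0, -130.8]
ft_force: [-0.7, -0.1, -0.1]
width: 60.0
```

Call:
servo_tool(deltas=[[[0,0,0,-0.17],[0,0,0,-0.34],[0,0,0,-0.45],[0,0,0,-0.5],[0,0,0,-0.51],[0,0,0,-0.51]]])

```text
time_s: 12.9
eef_pos: [527.1, -170.7, 124.3]
eef_rot: [180.0, -0.0, -159.7]
ft_force: [-0.2, -0.2, 0.9]
width: 60.2
```

```bash
python3 o.py; python3 - <<'E'
from bench import *
from h import *
d=get_image("scene"); np.savez("scene1.npz",**{k:np.array(v) for k,v in d.items()})
im=d["frame"][140:270,230:430]; cv2.imwrite("pics/c3.png",cv2.resize(im,None,fx=4,fy=4,interpolation=cv2.INTER_CUBIC))
E
```

```text
12.9 [ 527.1 -170.7  124.3] [ 1.8000e+02 -1.0000e-02 -1.5971e+02] j6 134.5 F [-0.23 -0.16  0.86] T [-0.002 -0.009  0.007] e6 0.016 w 60.2
```

View pics/c3.png

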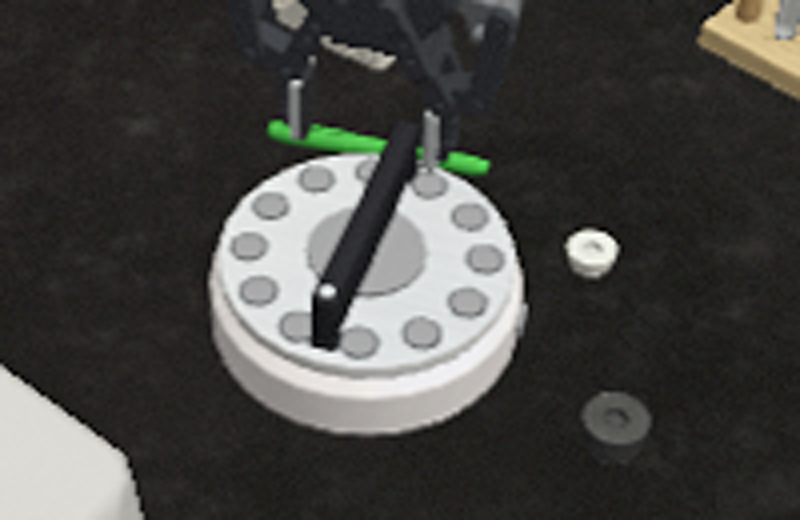

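Call:
servo_tool(deltas=[[[0,0,-2,0],[0,0,-4,0],[0,0,-5.5,0],[0,0,-6,0],[0,0,-6,0]]])

```text
time_s: 13.58
eef_pos: [527.2, -170.7, 64.1]
eef_rot: [180.0, -0.0, -159.7]
ft_force: [0.7, -0.5, 0.2]
width: 60.2
```

Call:
servo_tool(deltas=[[[0,0,0,0],[0,0,0,0],[0,0,0,0],[0,0,0,0],[0,0,0,0],[0,0,0,0],[0,0,0,0],[0,0,0,0]]], hand=0.8, newtons=100)

```text
time_s: 14.58
eef_pos: [527.0, -171.2, 65.3]
eef_rot: [-180.0, -0.1, -159.7]
ft_force: [-3.4, -0.4, 4.3]
width: 11.9
```

Call:
servo_tool(deltas=[[[0,0,0,0.015],[0,0,0,0.04],[0,0,0,0.065],[0,0,0,0.09],[0,0,0,0.115],[0,0,0,0.14]]])

```text
time_s: 15.32
eef_pos: [527.1, -171.2, 65.3]
eef_rot: [-180.0, -0.0, -151.7]
ft_force: [-3.8, -0.7, 5.7]
width: 11.8
```

```bash
python3 o.py
```

```text
15.32 [ 527.1 -171.2   65.3] [-1.7998e+02 -5.0000e-02 -1.5167e+02] j6 126.5 F [-3.82 -0.72  5.68] T [-0.075  0.519 -0.017] e6 0.098 w 11.8
```

Call:
servo_tool(deltas=[[[0,0,0,0.025],[0,0,0,0.05],[0,0,0,0.075],[0,0,0,0.1]]])

```text
time_s: 15.82
eef_pos: [527.0, -171.1, 65.3]
eef_rot: [-180.0, -0.0, -145.9]
ft_force: [-3.3, -0.6, 6.4]
width: 11.8
```

```bash
python3 o.py
```

```text
15.82 [ 527.  -171.1   65.3] [-1.7999e+02 -5.0000e-02 -1.4594e+02] j6 120.7 F [-3.31 -0.56  6.43] T [-0.06   0.463 -0.04 ] e6 0.098 w 11.8
```

Call:
servo_tool(deltas=[[[0,0,0,0.025],[0,0,0,0.05],[0,0,0,0.075],[0,0,0,0.1]]])

```text
time_s: 16.32
eef_pos: [527.1, -171.1, 65.3]
eef_rot: [-180.0, -0.0, -140.2]
ft_force: [-4.2, -0.6, 5.2]
width: 11.9
```

```bash
python3 o.py
```

```text
16.32 [ 527.1 -171.1   65.3] [-1.7999e+02 -5.0000e-02 -1.4021e+02] j6 115.0 F [-4.18 -0.64  5.22] T [-0.042  0.49  -0.031] e6 0.098 w 11.9
```

Call:
servo_tool(deltas=[[[0,0,0,0.025],[0,0,0,0.05],[0,0,0,0.075],[0,0,0,0.1]]])

```text
time_s: 16.82
eef_pos: [527.1, -171.1, 65.3]
eef_rot: [-180.0, -0.0, -134.5]
ft_force: [-3.6, -1.1, 5.1]
width: 11.7
```

```bash
python3 o.py
```

```text
16.82 [ 527.1 -171.1   65.3] [-1.7999e+02 -4.0000e-02 -1.3448e+02] j6 109.3 F [-3.61 -1.12  5.14] T [-0.087  0.457 -0.024] e6 0.098 w 11.7
```

Still free (wheel about 1.98). Continue.

Call:
servo_tool(deltas=[[[0,0,0,0.025],[0,0,0,0.05],[0,0,0,0.075],[0,0,0,0.1]]])

```text
time_s: 17.32
eef_pos: [527.1, -171.1, 65.3]
eef_rot: [180.0, -0.0, -128.8]
ft_force: [-3.7, 0.1, 5.8]
width: 12.0
```

```bash
python3 o.py
```

```text
17.32 [ 527.1 -171.1   65.3] [ 1.8000e+02 -4.0000e-02 -1.2875e+02] j6 103.6 F [-3.73  0.15  5.83] T [-0.067  0.434  0.034] e6 0.098 w 12.0
```

Call:
servo_tool(deltas=[[[0,0,0,0.025],[0,0,0,0.05],[0,0,0,0.075],[0,0,0,0.1]]])

```text
time_s: 17.82
eef_pos: [527.1, -171.1, 65.3]
eef_rot: [180.0, -0.0, -123.0]
ft_force: [-3.1, -0.8, 5.3]
width: 11.9
```

```bash
python3 o.py
```

```text
17.82 [ 527.1 -171.1   65.3] [ 1.8000e+02 -4.0000e-02 -1.2302e+02] j6 97.8 F [-3.12 -0.83  5.28] T [-0.06   0.505 -0.03 ] e6 0.098 w 11.9
```

Call:
servo_tool(deltas=[[[0,0,0,0.025],[0,0,0,0.05],[0,0,0,0.075],[0,0,0,0.1]]])

```text
time_s: 18.32
eef_pos: [527.1, -171.1, 65.3]
eef_rot: [180.0, -0.0, -117.3]
ft_force: [-3.0, 0.0, 5.3]
width: 12.2
```

```bash
python3 o.py
```

```text
18.32 [ 527.1 -171.1   65.3] [ 1.800e+02 -4.000e-02 -1.173e+02] j6 92.1 F [-2.98  0.03  5.29] T [-0.061  0.495 -0.035] e6 0.098 w 12.2
```

Call:
servo_tool(deltas=[[[0,0,0,0.025],[0,0,0,0.05],[0,0,0,0.075],[0,0,0,0.1]]])

```text
time_s: 18.82
eef_pos: [527.1, -171.1, 65.3]
eef_rot: [180.0, -0.0, -111.6]
ft_force: [-3.6, -1.1, 4.9]
width: 12.0
```

```bash
python3 o.py
```

```text
18.82 [ 527.1 -171.1   65.3] [ 1.7999e+02 -4.0000e-02 -1.1157e+02] j6 86.4 F [-3.55 -1.06  4.87] T [-0.052  0.487  0.006] e6 0.098 w 12.0
```

Wheel about 2.38, still free.

Call:
servo_tool(deltas=[[[0,0,0,0.025],[0,0,0,0.05],[0,0,0,0.075],[0,0,0,0.1]]])

```text
time_s: 19.32
eef_pos: [527.1, -171.1, 65.3]
eef_rot: [180.0, -0.0, -105.8]
ft_force: [-2.9, -0.7, 4.7]
width: 11.8
```

```bash
python3 o.py
```

```text
19.32 [ 527.1 -171.1   65.3] [ 1.7998e+02 -4.0000e-02 -1.0584e+02] j6 80.6 F [-2.89 -0.66  4.75] T [ 0.056  0.51  -0.053] e6 0.098 w 11.8
```

Call:
servo_tool(deltas=[[[0,0,0,0.025],[0,0,0,0.05],[0,0,0,0.075],[0,0,0,0.1]]])

```text
time_s: 19.82
eef_pos: [527.1, -171.1, 65.3]
eef_rot: [180.0, -0.0, -100.1]
ft_force: [-2.7, -0.9, 6.4]
width: 12.1
```

```bash
python3 o.py
```

```text
19.82 [ 527.1 -171.1   65.3] [ 1.7998e+02 -3.0000e-02 -1.0011e+02] j6 74.9 F [-2.74 -0.9   6.45] T [-0.042  0.467 -0.074] e6 0.098 w 12.1
```

Call:
servo_tool(deltas=[[[0,0,0,0.025],[0,0,0,0.05],[0,0,0,0.075],[0,0,0,0.1]]])

```text
time_s: 20.32
eef_pos: [527.1, -171.1, 65.3]
eef_rot: [180.0, -0.0, -94.4]
ft_force: [-3.2, -0.6, 4.6]
width: 11.7
```

```bash
python3 o.py
```

```text
20.32 [ 527.1 -171.1   65.3] [ 1.7998e+02 -3.0000e-02 -9.4380e+01] j6 69.2 F [-3.18 -0.6   4.6 ] T [-0.013  0.514 -0.037] e6 0.098 w 11.7
```

Call:
servo_tool(deltas=[[[0,0,0,0.025],[0,0,0,0.05],[0,0,0,0.075],[0,0,0,0.1]]])

```text
time_s: 20.82
eef_pos: [527.1, -171.0, 65.3]
eef_rot: [180.0, -0.0, -88.7]
ft_force: [-3.1, -0.7, 5.2]
width: 11.5
```

```bash
python3 o.py
```

```text
20.82 [ 527.1 -171.    65.3] [ 1.7998e+02 -1.0000e-02 -8.8690e+01] j6 63.5 F [-3.08 -0.69  5.22] T [ 0.01   0.466 -0.244] e6 -0.09 w 11.5
```

Call:
servo_tool(deltas=[[[0,0,0,0.02],[0,0,0,0.04],[0,0,0,0.06]]])

```text
time_s: 21.2
eef_pos: [527.1, -171.0, 65.3]
eef_rot: [180.0, 0.0, -85.3]
ft_force: [-3.0, -0.2, 6.2]
width: 12.0
```

```bash
python3 o.py
```

```text
21.2 [ 527.1 -171.    65.3] [179.98   0.   -85.31] j6 60.1 F [-3.02 -0.16  6.2 ] T [-0.007  0.5   -0.439] e6 -0.297 w 12.0
```

Call:
servo_tool(deltas=[[[0,0,0,0.02],[0,0,0,0.04],[0,0,0,0.06]]])

```text
time_s: 21.58
eef_pos: [527.1, -171.0, 65.3]
eef_rot: [180.0, -0.0, -81.8]
ft_force: [-2.7, 0.0, 3.7]
width: 12.1
```

```bash
python3 o.py
```

```text
21.57 [ 527.1 -171.    65.3] [179.98  -0.   -81.84] j6 56.6 F [-2.72  0.01  3.66] T [ 0.016  0.463 -0.207] e6 -0.113 w 12.1
```

Call:
servo_tool(deltas=[[[0,0,0,0.015],[0,0,0,0.03],[0,0,0,0.045]]])

```text
time_s: 21.95
eef_pos: [527.1, -171.0, 65.3]
eef_rot: [180.0, -0.0, -79.3]
ft_force: [-2.9, -0.6, 5.6]
width: 12.0
```

```bash
python3 o.py
```

```text
21.95 [ 527.1 -171.    65.3] [179.98  -0.   -79.28] j6 54.1 F [-2.9  -0.63  5.56] T [ 0.011  0.489 -0.274] e6 -0.195 w 12.0
```

```bash
python3 - <<'E'
from bench import *
from h import *
d=get_image("wrist"); np.savez("w2.npz",**{k:np.array(v) for k,v in d.items()}); cv2.imwrite("pics/w2.png",d["frame"])
E
```

```text
(no output)
```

View pics/w2.png

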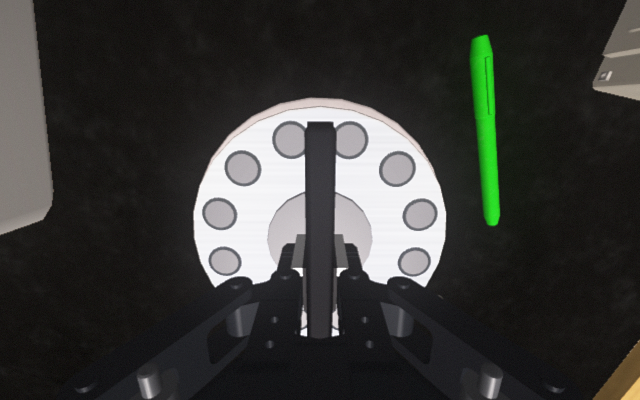

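Call:
servo_tool(deltas=[[[0,0,0,0],[0,0,0,0],[0,0,0,0],[0,0,0,0],[0,0,1,0],[0,0,3,0],[0,0,6,0],[0,0,10,0]]], hand=6)

```text
time_s: 23.0
eef_pos: [526.5, -170.3, 164.9]
eef_rot: [179.9, 0.1, -79.2]
ft_force: [-0.1, 0.9, -0.4]
width: 59.8
```

Call:
servo_tool(deltas=[[[0,0,4,0],[0,0,8,0],[0,0,10,0],[0,0,10,0],[0,0,10,0],[0,0,10,0]]])

```text
time_s: 23.75
eef_pos: [526.0, -170.2, 261.9]
eef_rot: [179.8, 0.1, -79.2]
ft_force: [0.1, 1.0, 0.6]
width: 60.0
```

```bash
python3 o.py; python3 - <<'E'
from bench import *
from h import *
d=get_image("wrist"); np.savez("w3.npz",**{k:np.array(v) for k,v in d.items()}); cv2.imwrite("pics/w3.png",d["frame"])
E
```

```text
23.75 [ 526.  -170.2  261.9] [ 1.798e+02  1.400e-01 -7.925e+01] j6 54.0 F [0.11 1.   0.64] T [-0.013  0.02   0.007] e6 -0.0 w 60.0
```

View pics/w3.png

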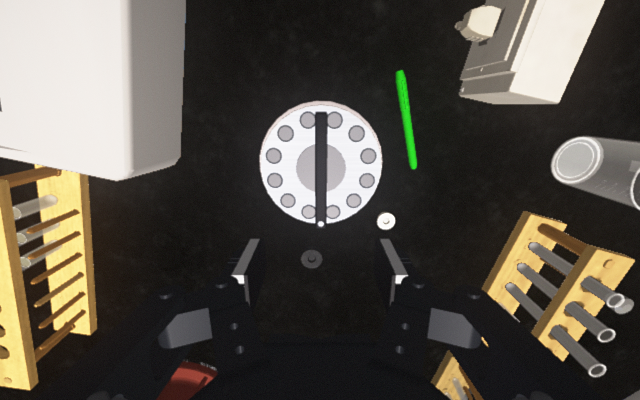

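```bash
python3 - <<'E'
from bench import *
from h import *
a=np.load("w1.npz");b=np.load("w3.npz")
p,q=ray(b,321,224.5,87),ray(b,321,112.5,87); print("bar deg",np.degrees(np.arctan2(*(p-q)[1::-1]))%360)
for n,x,y,z in (("white",(347,242),(386,221),12),("black",(265,241),(311,259),22),("pen",(412,168),(406.5,119),15)): print(n,ray(a,*x,z).round(),ray(b,*y,z).round())
print(finish_job())
E
```

```text
bar deg 190.80108687950977
white [ 456. -286.   12.] [ 456. -287.   12.]
black [ 376. -186.   22.] [ 376. -185.   22.]
pen [ 605. -274.   15.] [ 606. -274.   15.]
the job is handed in; nothing more can be done
None
```

I left the wheel standing in the rubbing place, at about 2.94 rad, with the gripper open and clear above it, and handed the job in at about 24 s.

- **Turning:** I held the cross bar at its middle and turned it anticlockwise about 1.2 rad at 0.3 rad/s or less. I let go at about 1.54 rad, before any rubbing, and took a fresh hold. I then turned on at about 0.2 rad/s or less, reading the torque every 0.1 rad and every 0.06 rad or less once it rose.
- **What I felt:** The drag stayed at about 0.04 N m up to about 2.68 rad. It then read 0.24, 0.44, 0.21 and finally 0.27 N m at the place where I let go.
- **Last checks:** With the wheel released, the bar measured 190.8°, against 191° expected, so it did not slip in the grip or spring back. The stoppers and pen are where they started, within about 1 mm.
- **Less certain:** I never read the full 0.6 N m peak; it probably fell between readings. The last two readings are below the 0.35 N m given for the stretch after the peak, though still several times the free drag. The wheel angles rest on the lug's position in the first picture, so they could be off by about 0.1 rad.

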